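# Latch the two-part terrine mould shut

### The job

The sliding half of the steel terrine mould stands a little apart and its draw latch is undone. Hook the latch's wire loop behind the keeper on the sliding half, then snap the lever down over centre so that it lies flat and stays there, with the loop hooked and the sliding half drawn in. Leave the kitchen things around the mould where they are.

Things in the scene. Friction and masses are not known exactly. Their poses are not given: they have to be found in the camera images.
- mould: Steel loaf mould in two halves on a fixed wooden board 280 x 130 x 12 mm; halves 100 mm wide (112 mm at the seam flanges), flat top 70 mm above the worktop. Origin: centre of the board's underside. Its x axis runs along the board from the lever's half to the sliding half with the keeper, z up, y parallel to all latch hinges. It does not move.
- latch_pivot (a point): The lever's hinge axis at mid-width, 30 mm on the -x side of the mould's centre, 88 mm above the worktop (18 mm above the mould's top). Axes as the mould's.
- keeper_seat (a point): Where the hooked bar's centre lies: 95 mm from the pivot along mould +x, level with it; moves with the sliding half. On its pivot side stands the keeper plate, 28 wide, 4 thick, leaning 20 deg to +x, its top 12 mm above this point: the bar passes over it, comes down on its +x side and is drawn back under the lean. A 28 mm wide ledge 4.5 mm below carries the bar, out to 20 mm on +x.
- loop_bar (a point): Centre of the loop's dark cross-bar: round, 9 mm thick, 50 mm long, parallel to mould y, 106 mm from the loop's hinge pins. Two 5 mm wires, 39 mm apart between centres, join its ends to the pins; lever and keeper pass between the wires.
- lever_tip (a point): End of the lever's flat steel handle, 76 mm from the pivot; the handle is 28 mm wide, 7 mm thick.
- lever (a joint): Lever angle, rad: 0 = flat, handle to mould -x (latched); 1.57 upright; grows towards +x, stop 2.45. Stays where left while the loop is slack. Once hooked, the loop pulls tight near 1.5; about 3 to 8 N on the handle takes it past dead centre near 0.5, below which it snaps to 0 and holds; let go earlier, it springs back.
- loop (a joint): Loop angle in rad relative to the lever: the loop's elevation above mould +x, seen from its hinge pins, is loop - lever + 0.085. It stays standing when steep (light friction) and falls by its weight when low. The bar clears the keeper's top only with the lever at about 1.85 or more; drawing the bar towards +x swings the lever along.
- slide_half (a joint): How far the sliding half is drawn towards the other, in m: 0 = sprung apart by the seal (8 mm gap), about 0.0045 when latched. Spring about 12 N + 5 N per mm.
- loop_hinge (a point): Mid-point of the loop's hinge pins, on the lever 18 mm from the pivot: seen from the pivot they lie 18 mm x cos(lever - 0.524) towards mould -x and 18 mm x sin(lever - 0.524) up, so they swing with the lever.
- whetstone: Bystander: dark whetstone, 100 x 62 x 38 mm; origin under its centre. Leave it alone.
- fish_tin: Bystander: low round tin, 86 mm across, 40 mm high; origin under its centre. Leave it alone.
- tape_roll: Bystander: roll of brown tape, 92 mm across, 48 mm high; origin under its centre. Leave it alone.
- glass_dish: Bystander: glass dish, 110 mm across, 34 mm high; origin under its centre. Leave it alone.
- dish_brush: Bystander: wooden brush, 61 x 154 x 46 mm; origin under its centre. Leave it alone.
- lunch_tin: Bystander: flat metal lunch tin, 152 x 107 x 48 mm; origin under its centre. Leave it alone.
- shears: Bystander: scissors lying flat, 199 mm long; origin under its centre. Leave it alone.

How it is judged:
By the outcome, as a careful person would: the job done as asked, in the order asked, and still so for the second after the job is handed in, with the robot touching nothing.
It also fails if it takes over 45 s, if anything falls off the work surface, if the arm or the gripper's body presses on something with over 40 N, if the wrist force passes 120 N, or if a joint passes its speed limit or range.

### The arm

A 6-joint arm with a two-finger parallel gripper is mounted at the origin on a cart in front of the work surface, level with it; the furniture and walls round the work are solid. World frame = base frame: x ahead of the robot, y to its left, z up, the work surface at z = 0. Lengths are in mm, angles in rad, forces in N, time in s.
With the tool pointing down it reaches from about 275 to 825 mm from the base axis. Payload 5.2 kg.
Tool frame: the origin (TCP) lies at the very end of the fingers, on their centre line; the grasp point (between the pads) lies arm.grip_depth behind it (arm.grip_depth is the distance from the TCP to the grasp point, in mm); z points along the fingers, y is the direction in which the jaws open and shut (so a half turn about z gives the same grasp; the last joint's range is limited). The gripper opens to 93 mm and grips with 3 to 60 N. Pads are 15 mm wide; open, the fingers measure 128 mm over their backs; the gripper's body (75 mm by 188 mm) begins 65 mm behind the grasp point.
Start: joints at [0.986, 0.259, 1.535, -0, 1.348, -0.203], TCP at [204.904, 510.411, 196.153] pointing down, gripper open.
Joint ranges: [-3.14, 3.14], [-0.91, 2.08], [0.19, 2.58], [-1.22, 4.36], [0.22, 2.71], [-3.12, 3.12]. Speed limits (rad/s): [2.57, 2.57, 3.14, 3.14, 3.14, 3.14].

### API

Orientations are given as a unit quaternion [x, y, z, w].
In Python, from plant import arm gives the robot as it stands. The module is installed in compiled form; this text tells all that it offers.
- The arm moves only by the shell command python3 -m handwheel 'ROWS' [FORCE]. ROWS is JSON, a list of rows, each a list of 5 numbers: the shift along the world's x, y, z in cm, then the turn about the world's z in rad, then the finger opening in cm, from 0 to 9.3. In form: [[x, y, z, roll, jaw], ...]. A call has 1 to 20 rows; each row is the pose to reach, as a shift and turn from the pose commanded when the call began; what a row does not reach only later rows make up. A row lasts 1/12 s, in which the tool goes at most 41.7 mm and 7.16 degrees, less where a joint would pass 70% of its speed; a pose out of reach is approached as far as the arm can. A call with a gripper value outside its range is refused whole. The fingers move at their own pace and stop on an object; FORCE is the grip in N (left out, the last holds). Time passes only in rows, so rows that repeat a pose let the fingers close. It gives the time, the measured TCP pose, the force and the opening at its end, in the units of the state.
- arm.get_obs(): the state, without advancing time (a new reading comes with each control period).
- arm.grab_frame(name): name is "side" or "top" or "wrist"; returns a dict with "image" (480x640x3 uint8, red, green, blue), "fx", "fy", "cx", "cy" (pixels), "rvec" (rotation vector, rad) and "tvec" (3), from world to camera coordinates, as OpenCV has them. Camera axes: x right, y down, z forward; pixel columns grow to the right and rows downward; lengths in mm; the calibration is good to about 2 mm. The wrist camera is an equidistant fisheye: a pixel r from the principal point sees the ray r / f radians off the axis. A picture is of the moment at which its call begins. There is no depth.
- arm.finish_job(): hands the job in, once; it reports no verdict.
The state is a dict: "time_s": time; "joint_pos": joint angles; "qd": joint speeds; "tau": joint torques, N m; "eef_pos": TCP position; "tool_rot": TCP orientation; "ft_force": force on the tool from outside, world axes, zero at the start; "torque": the same for the moment, N m; "width": finger opening in mm.
Only numpy, scipy, OpenCV 4.12 (cv2) and the standard library are available. Lean on these libraries where they do the work, as an engineer would, in place of code of your own. Each camera call takes 0.05 s, during which the arm holds its last target.

## Working session

There is one attempt and no reset: what is moved stays moved. The work goes in short steps, Python scripts to look and compute and a shell command to move; the robot and the scene stay as the last step left them, time stands still between calls to the robot, and variables do not carry over. Pictures are saved under pics/ and viewed, and the job is handed in when it is done.

```bash
mkdir -p pics; cat > h.py <<'E'
import numpy as np,cv2
from plant import arm
def grab(name,fn):
    f=arm.grab_frame(name); im=f['image']; cv2.imwrite('pics/'+fn,cv2.cvtColor(im,cv2.COLOR_RGB2BGR))
    np.savez('pics/'+fn[:-4]+'.npz',**{k:np.array(f[k]) for k in f}); return f
E
python3 - <<'E'
from h import *
for n in ['side','top','wrist']:
    f=grab(n,n+'0.png'); print(n,f['fx'],f['fy'],f['cx'],f['cy'],f['rvec'],f['tvec'])
o=arm.get_obs();print(o,arm.grip_depth)
E
```

```text
side 510.7733460596012 510.7733460596012 316.8868686657972 236.2357062413446 [ 0.41407963 -2.51635392  1.51867634] [ 543.68604301   68.67932547 1274.23995096]
top 572.5806162212265 572.5806162212265 315.1989469010666 243.94024736690784 [ 2.12113764 -2.14943975  0.16958785] [ 224.69576468  509.58710918 1120.51923323]
wrist 371.64829954431775 371.64829954431775 309.67702732648576 241.9391377532367 [-2.39454648 -1.61956839 -0.23529127] [-549.94801004  -33.59418356  393.50663157]
{'time_s': 0.15, 'joint_pos': array([ 9.86212822e-01,  2.59181629e-01,  1.53576853e+00,  7.09777952e-06,
        1.34800022e+00, -2.02778680e-01]), 'qd': array([ 0.00116507, -0.00417998, -0.00365996,  0.00095332,  0.00027061,
        0.0001908 ]), 'tau': array([ 1.92842446e-03, -4.37646103e+01, -2.84229881e+01,  7.18353409e-02,
        3.78877285e-02, -1.06542441e-04]), 'eef_pos': array([204.65688992, 510.05454754, 195.53080406]), 'tool_rot': array([ 1.89745719e-01,  9.81833031e-01, -6.25604357e-04, -2.63601154e-04]), 'ft_force': array([ 0.49616729,  0.1165151 , -0.30540963]), 'torque': array([-0.03889704, -0.02804101, -0.01892967]), 'width': 92.80572869846719} 18.8
```

View pics/side0.png

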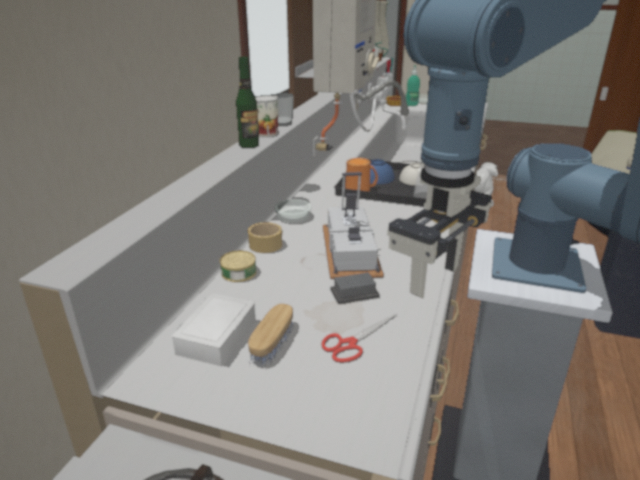

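View pics/top0.png

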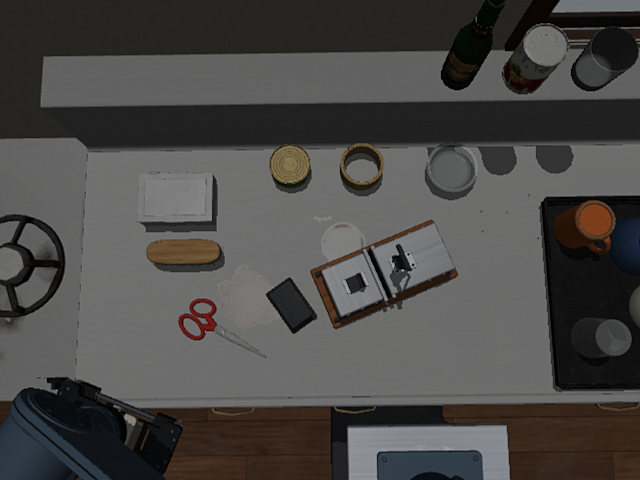

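View pics/wrist0.png

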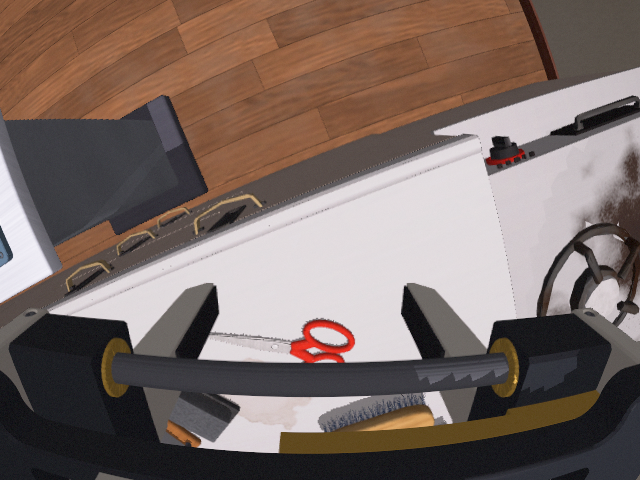

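```bash
python3 - <<'E'
import cv2
a=cv2.imread('pics/top0.png')[205:340,295:475]; cv2.imwrite('pics/t0z.png',cv2.resize(a,None,fx=4.4,fy=4.4,interpolation=cv2.INTER_CUBIC))
a=cv2.imread('pics/side0.png')[160:290,300:420]; cv2.imwrite('pics/s0z.png',cv2.resize(a,None,fx=4.5,fy=4.5,interpolation=cv2.INTER_CUBIC))
E
```

```text
(no output)
```

View pics/t0z.png

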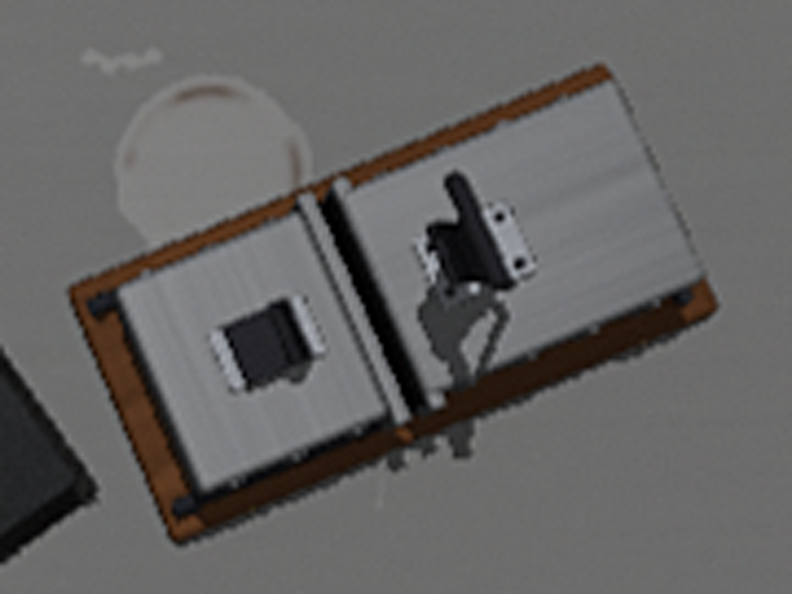

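View pics/s0z.png

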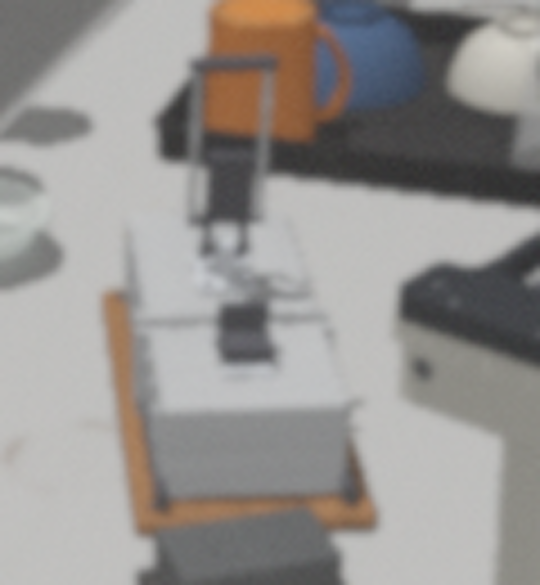

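```bash
cat >> h.py <<'E'
from scipy.optimize import least_squares
def proj(P,f):
    K=np.array([[f['fx'],0,f['cx']],[0,f['fy'],f['cy']],[0,0,1]],float)
    return cv2.projectPoints(np.array(P,float).reshape(-1,1,3),f['rvec'].astype(float),f['tvec'].astype(float),K,None)[0].reshape(-1,2)
def ld(n): return dict(np.load('pics/'+n+'.npz'))
def m2w(P,pose):
    x,y,t=pose; c,s=np.cos(t),np.sin(t); P=np.atleast_2d(P)
    return np.c_[x+c*P[:,0]-s*P[:,1],y+s*P[:,0]+c*P[:,1],P[:,2]]
def kin(lev,loop):
    """mould coords: hinge, bar, tip"""
    pv=np.array([-30,0,88.]); h=pv+18*np.array([-np.cos(lev-.524),0,np.sin(lev-.524)])
    e=loop-lev+.085; b=h+106*np.array([np.cos(e),0,np.sin(e)])
    t=pv+76*np.array([-np.cos(lev),0,np.sin(lev)])
    return h,b,t
E
python3 - <<'E'
from h import *
T=ld('top0');S=ld('side0')
z=np.array([[70,288],[603,66],[718,305],[178,543]])/4.4+[295,205]
# left-top zoom corner=+x end far from robot
B=np.array([[140,-65,12],[-140,-65,12],[-140,65,12],[140,65,12]],float)
best=None
for t0 in np.linspace(-3,3,9):
    r=least_squares(lambda p:(proj(m2w(B,p),T)-z).ravel(),[450,0,t0])
    print(t0,r.x,r.cost)
    if best is None or r.cost<best.cost: best=r
p=best.x; print(np.degrees(p[2]),(proj(m2w(B,p),T)-z).round(1))
np.save('pose.npy',p)
zs=np.array([[140,527],[375,522],[105,297]])/4.5+[300,160]
print('side board', (proj(m2w(B,p),S)).round(1),zs)
bs=np.array([[195,66],[272,63]])/4.5+[300,160]
def res(q):
    h,b,t=kin(*q); P=m2w(np.array([b+[0,-25,0],b+[0,25,0]]),p)
    return proj(P,S)
for l in [1.57]:
  for lo in np.arange(1.5,4,.2):
    h,b,t=kin(l,lo); print(lo.round(2),res([l,lo]).round(1).tolist(),b.round())
print(bs)
E
```

```text
-3.0 [455.00416119  75.73780209  -4.32117758] 3.6721722349488397
-2.25 [455.00416121  75.73780216  -4.32117758] 3.6721722349491515
-1.5 [455.00416127  75.73780198  -4.32117756] 3.6721722349557857
-0.75 [455.00416121  75.73780206   1.96200772] 3.6721722349490333
0.0 [455.00416115  75.73780227   1.9620077 ] 3.6721722349526527
0.75 [455.00416121  75.73780194   1.96200772] 3.672172234949047
1.5 [455.00416119  75.73780203   1.96200772] 3.672172234948898
2.25 [455.00416122  75.73780213   1.96200772] 3.6721722349488997
3.0 [455.00416126  75.73780183   1.96200774] 3.672172234952479
-247.58523806200415 [[-1.1  0.1]
 [ 0.6 -1.7]
 [ 1.2  0.8]
 [-0.6  0.6]]
side board [[330.6 275.1]
 [322.1 222.9]
 [367.4 221.5]
 [385.  273.1]] [[331.11111111 277.11111111]
 [383.33333333 276.        ]
 [323.33333333 226.        ]]
1.5 [[344.8, 225.6], [365.4, 224.9]] [ 67.   0. 105.]
1.7 [[344.9, 217.3], [365.6, 216.6]] [ 65.   0. 126.]
1.9 [[344.7, 208.5], [365.5, 207.9]] [ 58.   0. 146.]
2.1 [[344.4, 199.7], [365.2, 199.1]] [ 48.   0. 165.]
2.3 [[343.9, 191.3], [364.6, 190.7]] [ 34.   0. 181.]
2.5 [[343.3, 183.6], [363.8, 183.1]] [ 17.   0. 194.]
2.7 [[342.5, 177.2], [362.8, 176.6]] [ -2.   0. 203.]
2.9 [[341.7, 172.2], [361.7, 171.6]] [-23.   0. 208.]
3.1 [[340.8, 168.7], [360.6, 168.2]] [-44.   0. 209.]
3.3 [[339.9, 167.0], [359.4, 166.5]] [-65.   0. 206.]
3.5 [[339.1, 167.0], [358.3, 166.5]] [-85.   0. 199.]
3.7 [[338.3, 168.6], [357.2, 168.1]] [-103.    0.  188.]
3.9 [[337.7, 171.6], [356.3, 171.1]] [-118.    0.  174.]
[[343.33333333 174.66666667]
 [360.44444444 174.        ]]
```

```bash
python3 - <<'E'
from h import *
T=ld('top0');S=ld('side0');p=np.load('pose.npy')
a=cv2.imread('pics/top0.png')[235:285,375:425]; cv2.imwrite('pics/t0y.png',cv2.resize(a,None,fx=11,fy=11,interpolation=cv2.INTER_CUBIC))
a=cv2.imread('pics/side0.png')[168:238,325:385]; cv2.imwrite('pics/s0y.png',cv2.resize(a,None,fx=8,fy=8,interpolation=cv2.INTER_CUBIC))
for q in [(1.3,2.6),(1.3,2.8),(1.57,2.8),(1.57,3.1),(1.8,2.9),(1.8,3.2)]:
  h,b,t=kin(*q)
  for n,f in (('T',T),('S',S)):
    print(q,n,proj(m2w([b+[0,-25,0],b+[0,25,0],t+[0,-14,0],t+[0,14,0],h],p),f).round(1).tolist())
E
```

```text
(1.3, 2.6) T [[403.5, 242.1], [415.5, 268.4], [416.0, 245.8], [422.5, 259.8], [410.2, 258.9]]
(1.3, 2.6) S [[341.6, 173.4], [361.7, 172.9], [344.5, 185.5], [355.3, 185.2], [349.6, 208.1]]
(1.3, 2.8) T [[414.7, 237.3], [426.8, 263.5], [416.0, 245.8], [422.5, 259.8], [410.2, 258.9]]
(1.3, 2.8) S [[340.7, 169.7], [360.5, 169.2], [344.5, 185.5], [355.3, 185.2], [349.6, 208.1]]
(1.57, 2.8) T [[397.8, 244.5], [409.8, 270.8], [406.1, 249.9], [412.6, 264.0], [408.6, 259.5]]
(1.57, 2.8) S [[342.1, 174.5], [362.3, 173.9], [345.4, 187.5], [356.4, 187.2], [349.8, 207.7]]
(1.57, 3.1) T [[414.6, 237.1], [426.8, 263.4], [406.1, 249.9], [412.6, 264.0], [408.6, 259.5]]
(1.57, 3.1) S [[340.8, 168.7], [360.6, 168.2], [345.4, 187.5], [356.4, 187.2], [349.8, 207.7]]
(1.8, 2.9) T [[388.8, 248.5], [400.7, 274.8], [397.2, 253.8], [403.7, 267.9], [406.9, 260.2]]
(1.8, 2.9) S [[342.8, 178.0], [363.2, 177.4], [346.1, 190.9], [357.3, 190.6], [350.0, 207.7]]
(1.8, 3.2) T [[405.5, 240.9], [417.6, 267.3], [397.2, 253.8], [403.7, 267.9], [406.9, 260.2]]
(1.8, 3.2) S [[341.5, 170.7], [361.6, 170.1], [346.1, 190.9], [357.3, 190.6], [350.0, 207.7]]
```

View pics/t0y.png

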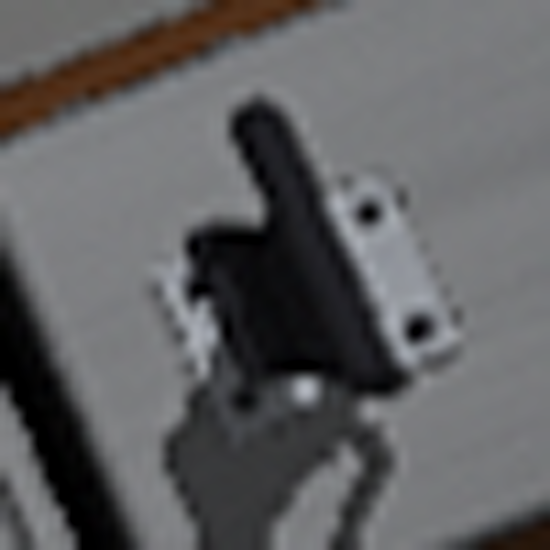

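View pics/s0y.png

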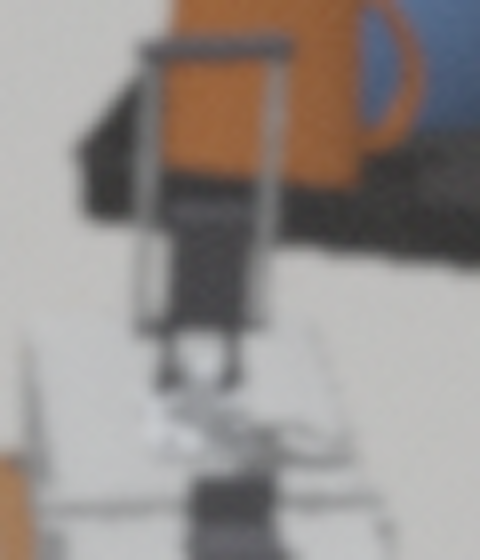

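```bash
python3 - <<'E'
from h import *
T=ld('top0');S=ld('side0');p0=np.load('pose.npy')
B=np.array([[140,-65,12],[-140,-65,12],[-140,65,12],[140,65,12]],float)
zT=np.array([[70,288],[603,66],[718,305],[178,543]])/4.4+[295,205]
zS=np.array([[140,527],[105,297],[375,522]])/4.5+[300,160]
bT=np.array([[255,110],[390,380]])/11+[375,235]; bS=np.array([[143.,50],[294,46]])/8+[325,168]
tS=np.array([[210,200]])/8+[325,168]; 
def res(v):
    p=v[:3];h,b,t=kin(v[3],v[4]); o=v[5:7]; oT=v[7:9]
    t=t+[3.5*np.sin(v[3]),0,3.5*np.cos(v[3])]
    bw=m2w([b+[0,-25,0],b+[0,25,0]],p)
    return np.r_[(proj(m2w(B,p),T)+oT-zT).ravel(),(proj(m2w(B[[0,1,3]],p),S)+o-zS).ravel(),(proj(bw,T)+oT-bT).ravel(),(proj(bw,S)+o-bS).ravel(),(proj(m2w([t],p),S)+o-tS).ravel(),o/1.,oT/1.]
r=least_squares(res,[*p0,1.83,3.05,0,0,0,0]); print(r.x.round(3),r.fun.round(1))
p=r.x[:3];h,b,t=kin(*r.x[3:5]); print(b,m2w([b,t],p).round(1)); np.save('pose.npy',p);np.save('ang.npy',r.x[3:5])
o=arm.get_obs();print(o['eef_pos'])
E
```

```text
[ 4.54825e+02  7.73790e+01 -4.32400e+00  1.79000e+00  3.07100e+00
  9.10000e-02  1.45500e+00  5.54000e-01 -7.00000e-03] [-1.4  0.   0.6 -1.5  1.   1.1 -1.1  0.6 -0.8 -0.2 -1.1 -1.4  1.5 -1.1
  0.3 -1.   0.   0.8 -0.8  0.6  0.5  0.6  0.6  0.1  0.1  1.5  0.6 -0. ]
[-13.80199486   0.         208.94859891] [[460.   64.6 208.9]
 [459.9  64.9 162.2]]
[204.65688992 510.05454754 195.53080406]
```

```bash
python3 -m handwheel '[[0,0,4,0,9.3],[0,0,8,0,9.3],[0,0,11,0,9.3],[2,-3.5,11,0.1,9.3],[4,-7,11,0.2,9.3],[6,-10.5,11,0.3,9.3],[8,-14,11,0.4,9.3],[10,-17.5,11,0.5,9.3],[12,-21,11,0.6,9.3],[14,-24.5,11,0.7,9.3],[16,-28,11,0.77,9.3],[18,-31.5,11,0.77,9.3],[20,-35,11,0.77,9.3],[22,-38.5,11,0.77,9.3],[24,-42,11,0.77,9.3],[25.5,-44.5,11,0.77,9.3],[25.5,-44.5,11,0.77,9.3],[25.5,-44.5,11,0.77,9.3]]' 15
python3 - <<'E'
from h import *
for n in ['side','top','wrist']: grab(n,n+'1.png')
def z(n,a,b,c,d,k):
    cv2.imwrite('pics/z'+n,cv2.resize(cv2.imread('pics/'+n)[b:d,a:c],None,fx=k,fy=k,interpolation=cv2.INTER_CUBIC))
z('side1.png',280,80,440,240,3.5)
E
```

```text
time_s: 1.65
eef_pos: [460.2, 64.1, 305.5]
tool_rot: [-0.191, 0.982, 0.0, -0.001]
ft_force: [-0.9, -0.2, 1.1]
width: 93.2
```

View pics/wrist1.png

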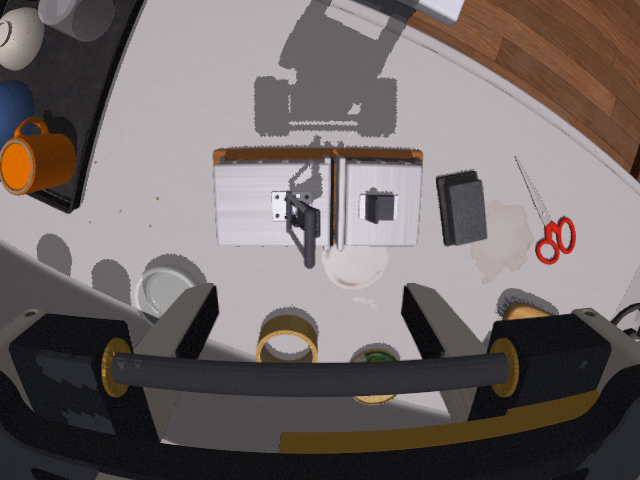

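View pics/zside1.png

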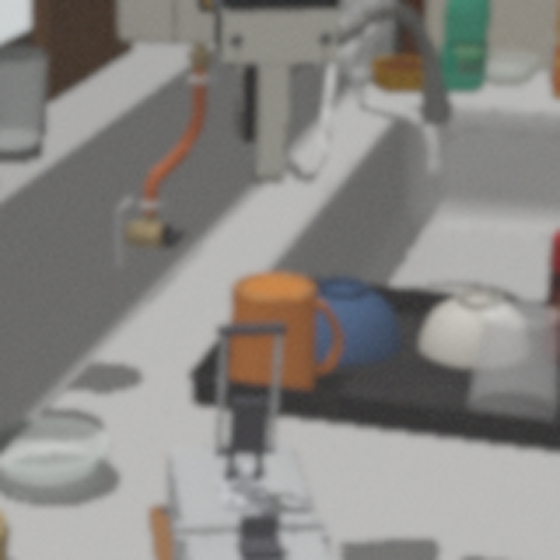

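```bash
cat >> h.py <<'E'
def fproj(P,f):
    R=cv2.Rodrigues(f['rvec'].astype(float))[0]; c=np.atleast_2d(P)@R.T+f['tvec']
    r=np.hypot(c[:,0],c[:,1]); th=np.arctan2(r,c[:,2]); 
    return np.c_[f['cx']+f['fx']*th*c[:,0]/r, f['cy']+f['fy']*th*c[:,1]/r]
E
python3 - <<'E'
from h import *
W=ld('wrist1');p=np.load('pose.npy');a=np.load('ang.npy')
h,b,t=kin(*a)
im=cv2.imread('pics/wrist1.png')
k=6;x0,y0=210,145
big=cv2.resize(im[y0:y0+125,x0:x0+130],None,fx=k,fy=k,interpolation=cv2.INTER_CUBIC)[:,:780]
P=m2w([b+[0,-25,0],b+[0,25,0],t+[0,-14,0],t+[0,14,0],h]+[[-140,65,12],[-140,-65,12],[65,-14,88]],p)
for u in fproj(P,W): 
    print(u.round(1)); cv2.circle(big,tuple(int(v) for v in (u-[x0,y0]+.5)*k),4,(0,0,255),1)
cv2.imwrite('pics/zw1.png',big)
E
```

```text
[306.6 264.1]
[306.5 204.2]
[307.3 235.9]
[307.3 206.4]
[287.2 209. ]
[212.  147.7]
[216.9 242.1]
[376.6 218.3]
```

View pics/zw1.png

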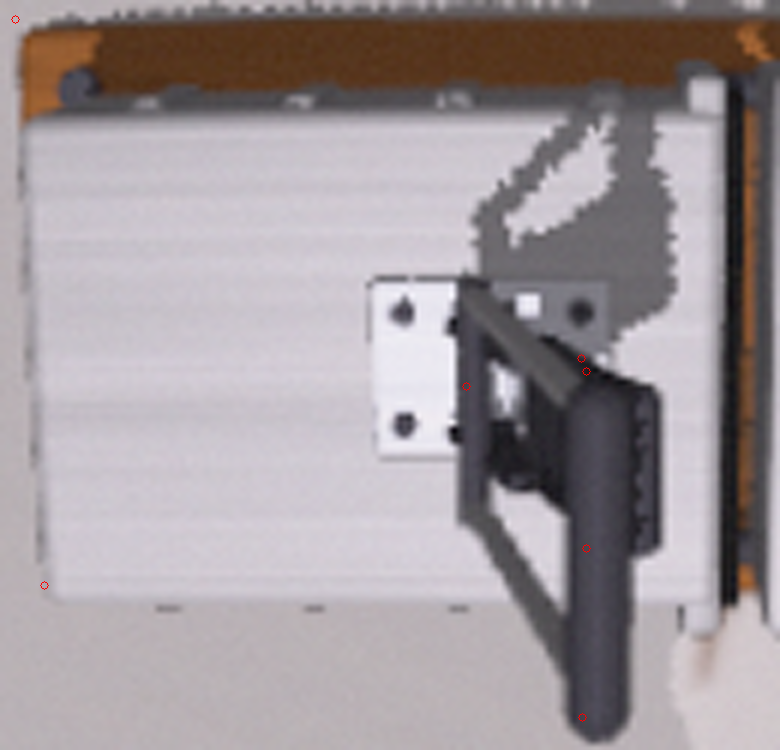

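```bash
python3 -m handwheel '[[0,0.3,-4,0,9.3],[0.1,0.3,-8,0,9.3],[0.1,0.3,-10.7,0,9.3],[0.1,0.3,-10.7,0,9.3],[0.1,0.3,-10.7,0,3],[0.1,0.3,-10.7,0,3],[0.1,0.3,-10.7,0,3],[0.1,0.3,-10.7,0,3],[0.1,0.3,-10.7,0,3]]' 15
python3 - <<'E'
from h import *
for n in ['side','top','wrist']: grab(n,n+'2.png')
def z(n,a,b,c,d,k):
    return cv2.resize(cv2.imread('pics/'+n)[b:d,a:c],None,fx=k,fy=k,interpolation=cv2.INTER_CUBIC)
A=z('side2.png',310,120,400,240,4); C=z('wrist2.png',200,140,420,380,2)
cv2.imwrite('pics/z2.png',np.hstack([A,C]))
E
```

```text
time_s: 2.55
eef_pos: [461.9, 68.4, 200.7]
tool_rot: [-0.193, 0.981, -0.0, 0.001]
ft_force: [0.2, 0.3, 0.2]
width: 64.4
```

View pics/z2.png

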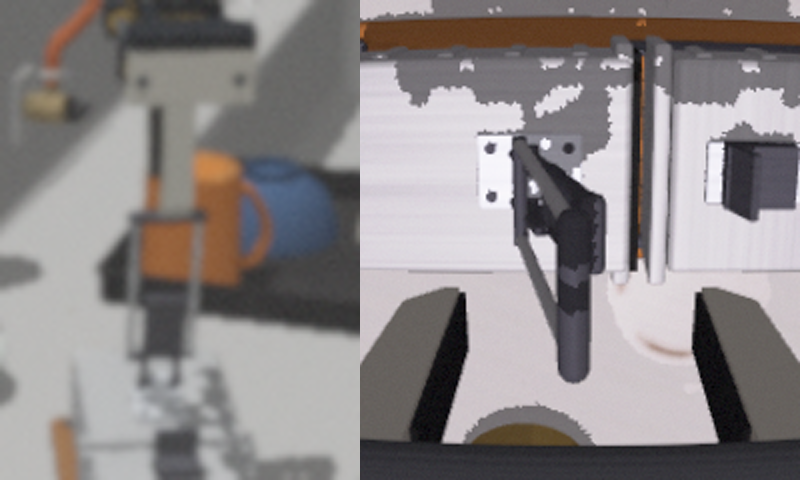

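```bash
python3 - <<'E'
from h import *
o=arm.get_obs();W=ld('wrist2');S=ld('side2');e=o['eef_pos']
p=np.load('pose.npy')
my=np.array([-np.sin(p[2]),np.cos(p[2]),0]);mx=np.array([np.cos(p[2]),np.sin(p[2]),0])
b=e+[0,0,9]
pts=np.array([b-25*my,b+25*my,b,e,e+32*mx,e+32*mx+7.5*my,e+32*mx-7.5*my])
print(fproj(pts,W).round(1)); print(((proj(pts,S)-[310,120])*4).round(0))
E
```

```text
[[308.  328.1]
 [307.9 242.6]
 [307.9 287.5]
 [308.  281. ]
 [365.3 280.7]
 [366.  268.2]
 [364.5 292.9]]
[[124. 216.]
 [205. 214.]
 [165. 215.]
 [164. 228.]
 [171. 248.]
 [183. 247.]
 [158. 248.]]
```

```bash
python3 -m handwheel '[[0,0,0,0,0.5],[0,0,0,0,0.5],[0,0,0,0,0.5],[0,0,0,0,0.5],[0,0,0,0,0.5],[0,0,0,0,0.5],[0,0,0,0,0.5],[0,0,0,0,0.5],[0,0,0,0,0.5],[0,0,0,0,0.5]]' 15
python3 - <<'E'
from h import *
for n in ['side','top','wrist']: grab(n,n+'3.png')
def z(n,a,b,c,d,k):
    return cv2.resize(cv2.imread('pics/'+n)[b:d,a:c],None,fx=k,fy=k,interpolation=cv2.INTER_CUBIC)
A=z('side3.png',310,120,400,240,4); C=z('wrist3.png',200,140,420,380,2)
cv2.imwrite('pics/z3.png',np.hstack([A,C]))
E
```

```text
time_s: 3.53
eef_pos: [460.9, 68.4, 199.1]
tool_rot: [-0.193, 0.981, 0.0, -0.0]
ft_force: [-0.3, 0.1, 0.4]
width: 5.2
```

View pics/z3.png

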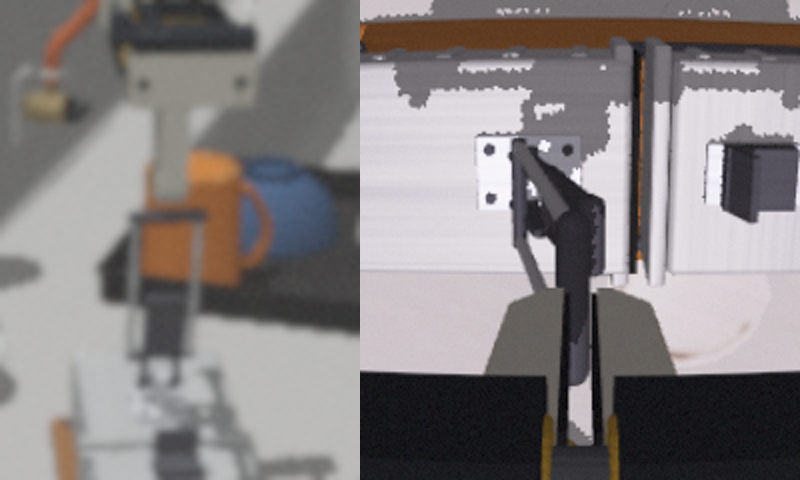

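```bash
python3 - <<'E'
from h import *
def z(n,a,b,c,d,k):
    return cv2.resize(cv2.imread('pics/'+n)[b:d,a:c],None,fx=k,fy=k,interpolation=cv2.INTER_CUBIC)
cv2.imwrite('pics/z3t.png',np.hstack([z('top3.png',300,180,480,340,2.5),z('side3.png',320,150,380,210,6.66)]))
S=ld('side3');R=cv2.Rodrigues(S['rvec'])[0];print('side cam',-R.T@S['tvec'])
print(arm.get_obs()['eef_pos'])
E
```

```text
side cam [ 157.60049442 1211.81545264  656.25011135]
[460.89519181  68.41669294 199.15514304]
```

View pics/z3t.png

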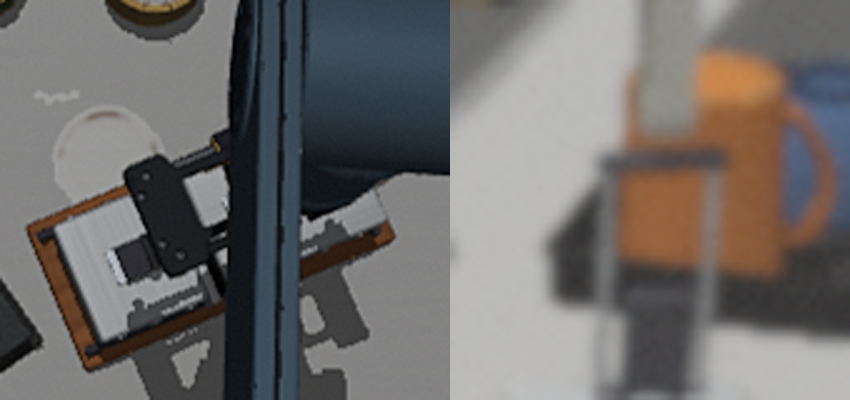

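View pics/wrist3.png

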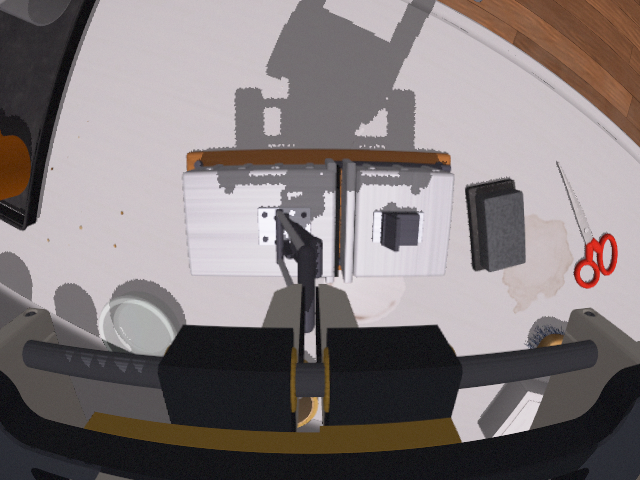

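```bash
python3 - <<'E'
from h import *
T=ld('top0');S=ld('side0');W1=ld('wrist1');W2=ld('wrist2');W3=ld('wrist3')
r=least_squares(lambda P:np.r_[(proj([P],T)-[404.35,257.2]).ravel(),(proj([P],S)-[352.3,172.5]).ravel()],[460,65,200]);print(r.x,r.cost)
# wrist: ends, bar axis: centre + yaw
p=np.load('pose.npy');my=np.array([-np.sin(p[2]),np.cos(p[2]),0])
obs=[(W1,[[597,385+25],[597,740-25]],6,(210,145)),(W2,[[573-360,217],[573-360,365]],2,(200,140))]
def res(P):
    o=[]
    for f,z,k,off in obs:
        zz=np.array(z)/k+off
        o.append((fproj([P+22*my,P-22*my],f)-zz).ravel())
    return np.concatenate(o)
r=least_squares(res,[460,65,200]);print(r.x,r.fun.round(1))
for W in (W1,W2,W3):
    R=cv2.Rodrigues(W['rvec'])[0];print('cam',(-R.T@W['tvec']).round(1),R[2].round(3))
E
```

```text
[459.68451012  64.11057735 210.45738341] 0.0002224460362231568
[463.91405462  68.61664138 202.68667717] [-0.2 -0.7 -0.2 -0.3  0.   0.9  0.2 -0.2]
cam [385.2  36.6 496.4] [ 0.265  0.109 -0.958]
cam [386.8  39.1 390.3] [ 0.267  0.108 -0.958]
cam [386.6  39.2 389.6] [ 0.266  0.108 -0.958]
```

```bash
python3 -m handwheel '[[0,0,0.5,0,5],[0,0,0.5,0,5],[0.3,0.1,0.5,0,5],[0.3,0.1,0.5,0,5],[0.3,0.1,0,0,5],[0.3,0.1,-1,0,5],[0.3,0.1,-2,0,5],[0.3,0.1,-2,0,5]]' 15
python3 - <<'E'
from h import *
for n in ['side','wrist']: grab(n,n+'4.png')
def z(n,a,b,c,d,k):
    return cv2.resize(cv2.imread('pics/'+n)[b:d,a:c],None,fx=k,fy=k,interpolation=cv2.INTER_CUBIC)
A=z('side4.png',310,120,400,240,4); C=z('wrist4.png',200,140,420,380,2)
cv2.imwrite('pics/z4.png',np.hstack([A,C]))
E
```

```text
time_s: 4.35
eef_pos: [462.0, 69.6, 176.3]
tool_rot: [-0.193, 0.981, 0.001, -0.002]
ft_force: [-0.5, -0.4, 0.0]
width: 49.2
```

View pics/z4.png

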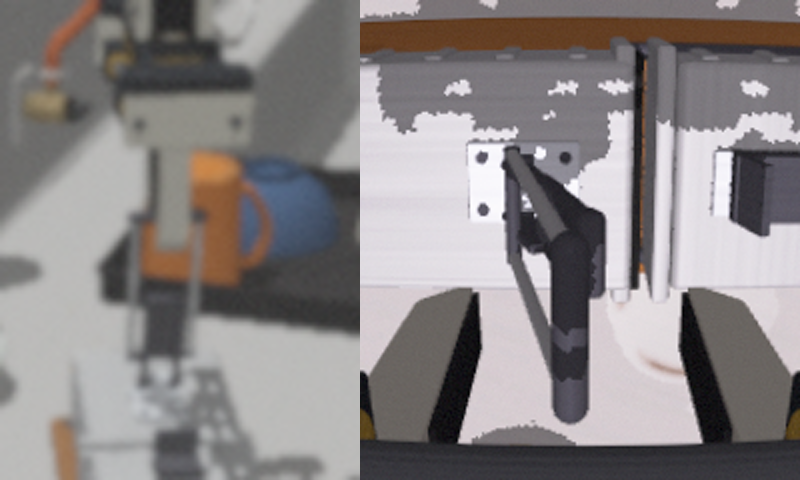

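```bash
python3 -m handwheel '[[0,0,0,0,0.5],[0,0,0,0,0.5],[0,0,0,0,0.5],[0,0,0,0,0.5],[0,0,0,0,0.5],[0,0,0,0,0.5],[0,0,0,0,0.5]]' 15
python3 - <<'E'
from h import *
for n in ['side','wrist']: grab(n,n+'5.png')
def z(n,a,b,c,d,k):
    return cv2.resize(cv2.imread('pics/'+n)[b:d,a:c],None,fx=k,fy=k,interpolation=cv2.INTER_CUBIC)
A=z('side5.png',310,120,400,240,4); C=z('wrist5.png',200,140,420,380,2)
cv2.imwrite('pics/z5.png',np.hstack([A,C]))
E
```

```text
time_s: 5.03
eef_pos: [464.0, 69.4, 179.2]
tool_rot: [-0.193, 0.981, -0.0, 0.0]
ft_force: [-0.5, 0.5, -0.0]
width: 8.5
```

View pics/z5.png

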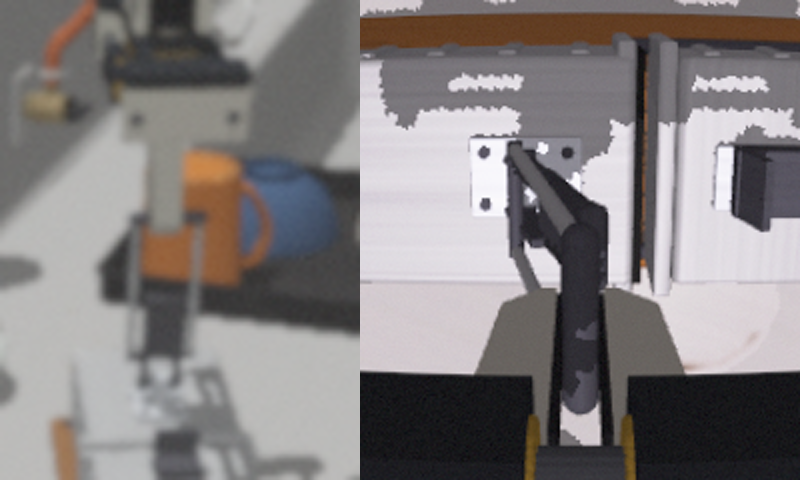

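```bash
python3 - <<'E'
from h import *
p=np.load('pose.npy'); e=np.array([464,69.4]); t=p[2]
d=e-p[:2]; print('eef in mould',d@[np.cos(t),np.sin(t)],d@[-np.sin(t),np.cos(t)])
b0=np.array([d@[np.cos(t),np.sin(t)]+30,209-88.])
print('rel',b0)
for L,el in [(1.85,1.3),(1.85,1.1),(1.9,.9),(1.95,.75),(2.0,.6),(2.1,.45),(2.2,.35),(2.2,.25),(2.2,.15)]:
    b=18*np.array([-np.cos(L-.524),np.sin(L-.524)])+106*np.array([np.cos(el),np.sin(el)])
    dx,dz=(b-b0)/10; print(L,el,b.round(1),'row',(dx*np.cos(t)).round(2),(dx*np.sin(t)).round(2),dz.round(2))
E
```

```text
eef in mould -10.85825588253483 -5.47260228144543
rel [ 19.14174412 121.        ]
1.85 1.3 [ 24.  119.6] row -0.18 0.45 -0.14
1.85 1.1 [ 43.7 111.9] row -0.93 2.27 -0.91
1.9 0.9 [ 62.4 100.7] row -1.64 4.0 -2.03
1.95 0.75 [75.  90.1] row -2.11 5.17 -3.09
2.0 0.6 [85.8 77.8] row -2.52 6.17 -4.32
2.1 0.45 [95.5 64.1] row -2.89 7.07 -5.69
2.2 0.35 [101.5  54.2] row -3.12 7.62 -6.68
2.2 0.25 [104.6  44.1] row -3.23 7.91 -7.69
2.2 0.15 [106.7  33.7] row -3.31 8.1 -8.73
```

```bash
python3 -m handwheel '[[-0.2,0.4,-0.1,0,0.5],[-0.5,1.3,-0.5,0,0.5],[-0.9,2.2,-0.9,0,0.5],[-1.3,3.1,-1.45,0,0.5],[-1.6,4.0,-2.0,0,0.5],[-1.9,4.6,-2.55,0,0.5],[-2.1,5.2,-3.1,0,0.5],[-2.3,5.7,-3.7,0,0.5],[-2.5,6.2,-4.3,0,0.5],[-2.7,6.6,-5.0,0,0.5],[-2.9,7.1,-5.7,0,0.5],[-2.9,7.1,-5.7,0,0.5]]' 15
python3 - <<'E'
from h import *
for n in ['side','wrist','top']: grab(n,n+'6.png')
def z(n,a,b,c,d,k):
    return cv2.resize(cv2.imread('pics/'+n)[b:d,a:c],None,fx=k,fy=k,interpolation=cv2.INTER_CUBIC)
A=z('side6.png',310,140,400,260,4); C=z('wrist6.png',180,140,400,380,2)
cv2.imwrite('pics/z6.png',np.hstack([A,C]))
E
```

```text
time_s: 6.13
eef_pos: [434.5, 141.1, 120.8]
tool_rot: [-0.193, 0.981, 0.0, -0.0]
ft_force: [3.0, -0.3, -0.9]
width: 8.4
```

View pics/z6.png

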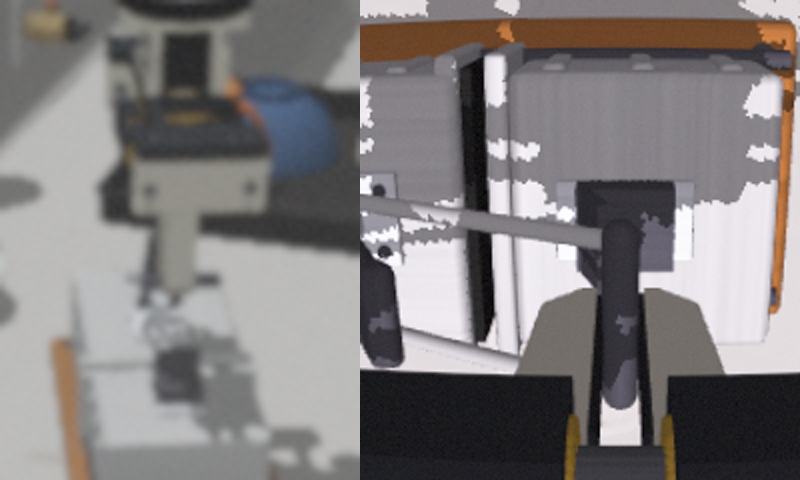

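```bash
python3 -m handwheel '[[-0.1,0.3,-0.5,0,0.5],[-0.2,0.5,-1.0,0,0.5],[-0.3,0.7,-1.5,0,0.5],[-0.35,0.85,-2.0,0,0.5],[-0.35,0.85,-2.0,0,0.5],[-0.35,0.85,-2.0,0,0.5]]' 15
python3 - <<'E'
from h import *
for n in ['side','wrist','top']: grab(n,n+'7.png')
def z(n,a,b,c,d,k):
    return cv2.resize(cv2.imread('pics/'+n)[b:d,a:c],None,fx=k,fy=k,interpolation=cv2.INTER_CUBIC)
cv2.imwrite('pics/z7.png',np.hstack([z('wrist7.png',80,140,400,390,2)]))
# predicted lever tips
p=np.load('pose.npy'); W=ld('wrist7')
for L in (1.9,2.05,2.2,2.35):
    h,b,t=kin(L,L-.085+.25); print(L,((fproj(m2w([t+[0,-14,0],t+[0,14,0],h,b+[0,-25,0],b+[0,25,0]],p),W)-[80,140])*2).round(0).tolist())
E
```

```text
time_s: 6.78
eef_pos: [431.4, 149.2, 101.9]
tool_rot: [-0.193, 0.981, 0.0, -0.0]
ft_force: [1.5, 0.4, -0.5]
width: 8.4
1.9 [[102.0, 408.0], [78.0, 296.0], [88.0, 264.0], [431.0, 400.0], [428.0, 209.0]]
2.05 [[149.0, 401.0], [129.0, 290.0], [95.0, 264.0], [442.0, 400.0], [440.0, 210.0]]
2.2 [[196.0, 391.0], [178.0, 281.0], [103.0, 265.0], [453.0, 400.0], [452.0, 210.0]]
2.35 [[239.0, 377.0], [225.0, 269.0], [111.0, 264.0], [463.0, 399.0], [464.0, 209.0]]
```

View pics/z7.png

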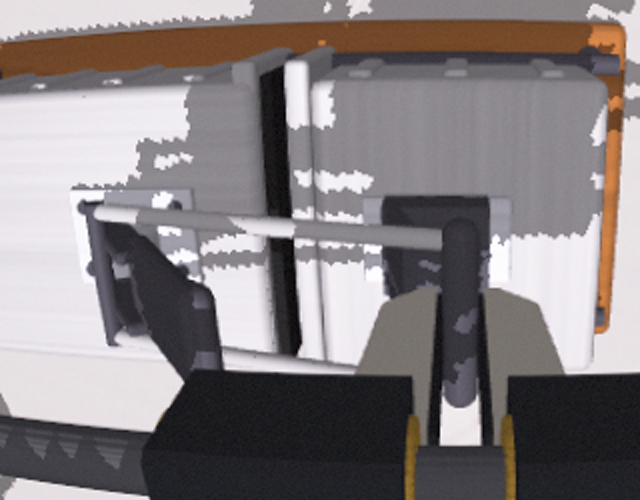

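```bash
python3 -m handwheel '[[-0.05,0.1,-0.4,0,0.5],[-0.1,0.2,-0.8,0,0.5],[-0.1,0.25,-1.2,0,0.5],[-0.1,0.25,-1.2,0,0.5],[-0.1,0.25,-1.2,0,3],[-0.1,0.25,-1.2,0,3],[-0.1,0.25,-1.2,0,3],[-0.1,0.25,-1.2,0,3],[-0.1,0.25,-1.2,0,3]]' 15
python3 - <<'E'
from h import *
for n in ['side','wrist','top']: grab(n,n+'8.png')
def z(n,a,b,c,d,k):
    return cv2.resize(cv2.imread('pics/'+n)[b:d,a:c],None,fx=k,fy=k,interpolation=cv2.INTER_CUBIC)
cv2.imwrite('pics/z8.png',np.hstack([z('wrist8.png',80,140,320,390,2),z('side8.png',310,170,390,295,4)]))
E
```

```text
time_s: 7.68
eef_pos: [430.1, 151.4, 90.1]
tool_rot: [-0.193, 0.981, 0.0, -0.0]
ft_force: [0.3, -0.2, -0.5]
width: 29.9
```

View pics/z8.png

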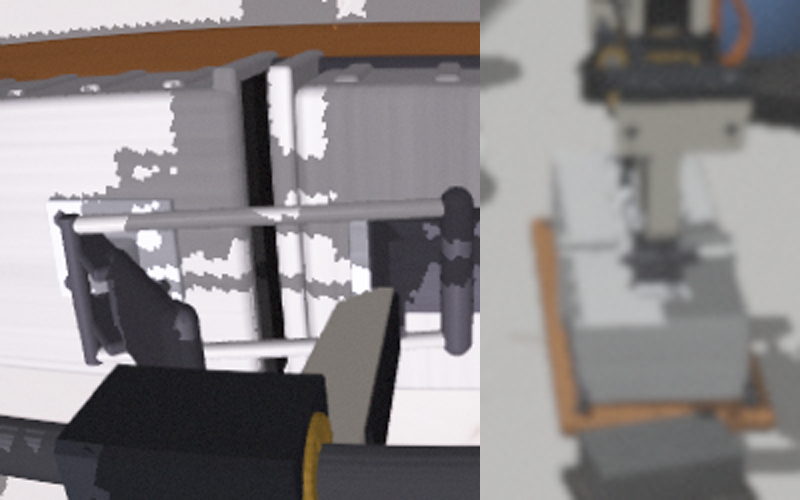

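```bash
python3 -m handwheel '[[0,0,3,0,3],[0,0,6,0,1],[0,0,9,0,0],[0.6,-1.6,9,0,0],[1.3,-3.2,9,0,0],[1.3,-3.2,9,0,0],[1.3,-3.2,9,0,0]]' 15
python3 - <<'E'
from h import *
for n in ['side','wrist','top']: grab(n,n+'9.png')
def z(n,a,b,c,d,k):
    return cv2.resize(cv2.imread('pics/'+n)[b:d,a:c],None,fx=k,fy=k,interpolation=cv2.INTER_CUBIC)
cv2.imwrite('pics/z9.png',np.hstack([z('wrist9.png',180,140,430,390,2),z('side9.png',310,140,390,265,4)]))
E
```

```text
time_s: 8.42
eef_pos: [443.4, 119.1, 180.1]
tool_rot: [-0.192, 0.981, 0.0, -0.0]
ft_force: [-0.1, 0.2, -0.0]
width: 0.6
```

View pics/z9.png

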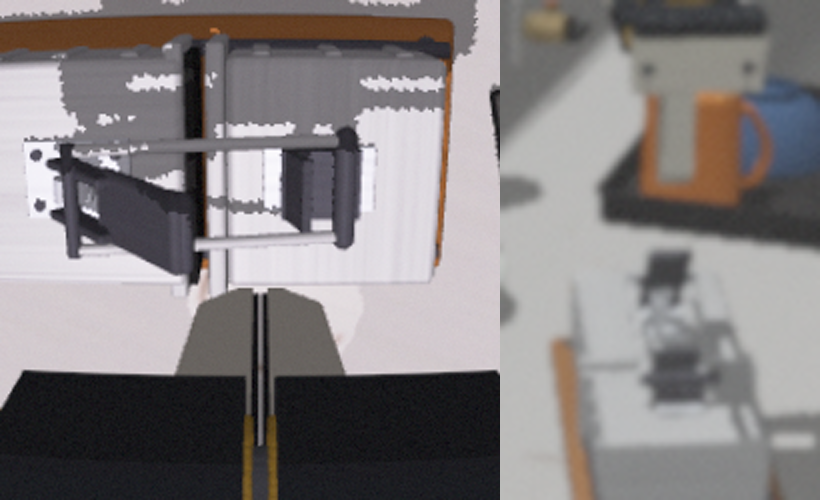

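```bash
python3 -m handwheel '[[-0.2,0.45,0,0,0],[-0.2,0.45,-2,0,0],[-0.2,0.45,-4,0,0],[-0.2,0.45,-6.6,0,0],[-0.2,0.45,-6.6,0,0]]' 15
python3 - <<'E'
from h import *
for n in ['side','wrist']: grab(n,n+'10.png')
def z(n,a,b,c,d,k):
    return cv2.resize(cv2.imread('pics/'+n)[b:d,a:c],None,fx=k,fy=k,interpolation=cv2.INTER_CUBIC)
cv2.imwrite('pics/z10.png',np.hstack([z('wrist10.png',150,140,400,390,2),z('side10.png',310,140,390,265,4)]))
E
```

```text
time_s: 8.98
eef_pos: [437.5, 124.6, 110.2]
tool_rot: [-0.193, 0.981, 0.001, -0.004]
ft_force: [-1.0, -0.2, -0.2]
width: 0.3
```

View pics/z10.png

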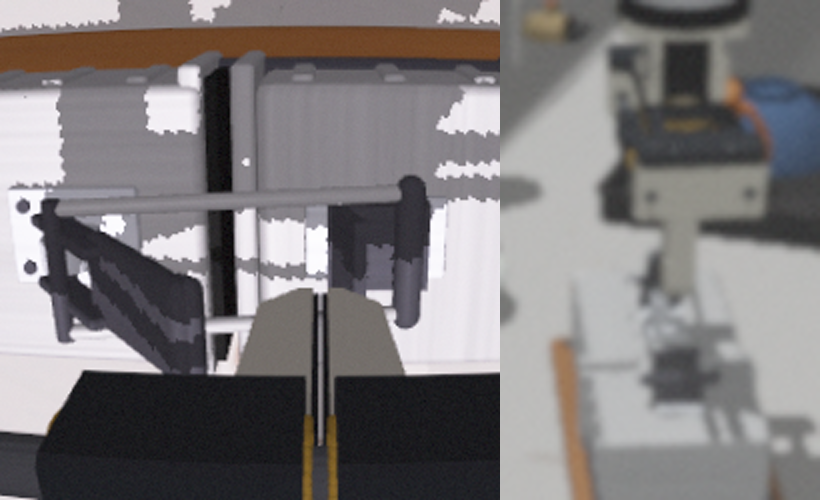

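```bash
python3 -m handwheel '[[0.3,-0.7,0.2,0,0],[0.6,-1.5,0.4,0,0],[0.9,-2.2,0.6,0,0],[1.2,-2.9,0.8,0,0],[1.5,-3.6,1.0,0,0],[1.8,-4.4,1.2,0,0],[2.0,-5.0,1.4,0,0],[2.0,-5.0,1.4,0,0]]' 15
python3 - <<'E'
from h import *
for n in ['side','wrist']: grab(n,n+'11.png')
def z(n,a,b,c,d,k):
    return cv2.resize(cv2.imread('pics/'+n)[b:d,a:c],None,fx=k,fy=k,interpolation=cv2.INTER_CUBIC)
cv2.imwrite('pics/z11.png',np.hstack([z('wrist11.png',200,140,450,390,2),z('side11.png',310,140,390,265,4)]))
E
```

```text
time_s: 9.75
eef_pos: [463.3, 75.8, 136.9]
tool_rot: [-0.193, 0.981, 0.001, 0.004]
ft_force: [-20.5, 10.3, 59.7]
width: 0.5
```

View pics/z11.png

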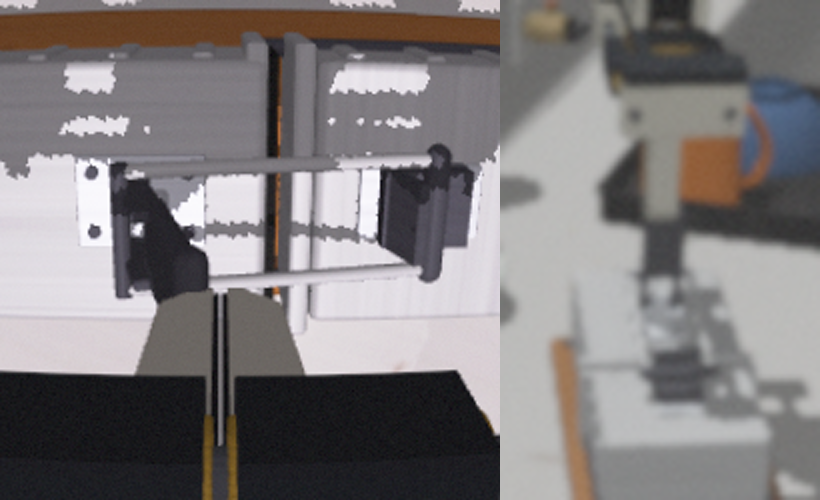

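```bash
python3 -m handwheel '[[0,0,2,0,0],[0,0,4,0,0],[-1.4,3.4,5,0,0],[-2,5,6,0,0],[-2,5,6,0,0]]' 15
python3 - <<'E'
from h import *
for n in ['side','wrist','top']: grab(n,n+'12.png')
def z(n,a,b,c,d,k):
    return cv2.resize(cv2.imread('pics/'+n)[b:d,a:c],None,fx=k,fy=k,interpolation=cv2.INTER_CUBIC)
cv2.imwrite('pics/z12.png',np.hstack([z('wrist12.png',160,140,410,390,2),z('side12.png',310,140,390,265,4)]))
E
```

```text
time_s: 10.27
eef_pos: [442.4, 125.4, 191.6]
tool_rot: [-0.193, 0.981, 0.0, 0.003]
ft_force: [-0.0, 0.1, -0.5]
width: 0.4
```

View pics/z12.png

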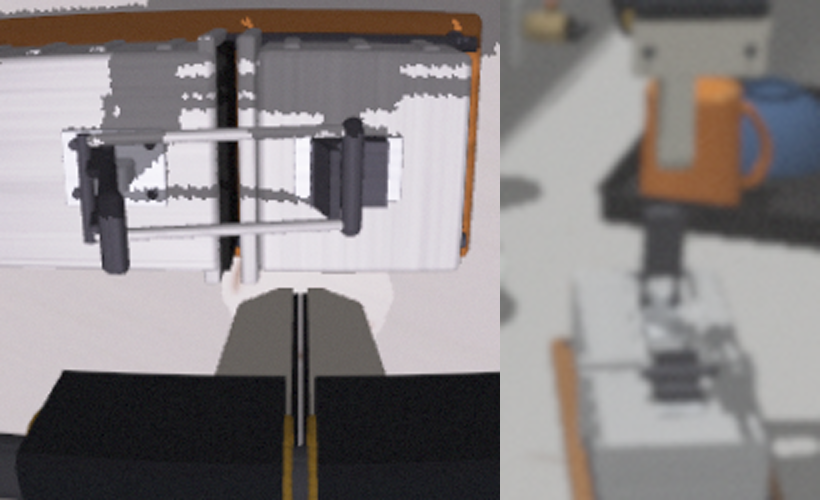

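```bash
python3 - <<'E'
from h import *
p=np.load('pose.npy'); W=ld('wrist12')
k=7;x0,y0=290,180
im=cv2.imread('pics/wrist12.png')
big=cv2.resize(im[y0:y0+85,x0:x0+80],None,fx=k,fy=k,interpolation=cv2.INTER_CUBIC)
im2=cv2.imread('pics/side12.png');s=cv2.resize(im2[205:255,330:370],None,fx=6,fy=6,interpolation=cv2.INTER_CUBIC)
cv2.imwrite('pics/z12b.png',np.hstack([big,cv2.resize(s,(int(240*595/300*.55),595))]))
for nm,P in [('seat',[65,0,88]),('top',[67,0,104])]:
    P=np.array(P,float);print(nm,((fproj(m2w([P-[0,25,0],P+[0,25,0]],p),W)-[x0,y0])*k).round(0).tolist())
K=np.array([[64.6,-14,100],[64.6,14,100],[60.4,-14,100],[60.4,14,100],[85,-14,83.5],[85,14,83.5]])
print('keeper',((fproj(m2w(K,p),W)-[x0,y0])*k).round(0).tolist())
E
```

```text
seat [[274.0, 517.0], [281.0, 101.0]]
top [[299.0, 563.0], [307.0, 126.0]]
keeper [[278.0, 459.0], [282.0, 217.0], [241.0, 459.0], [244.0, 217.0], [441.0, 418.0], [449.0, 189.0]]
```

View pics/z12b.png

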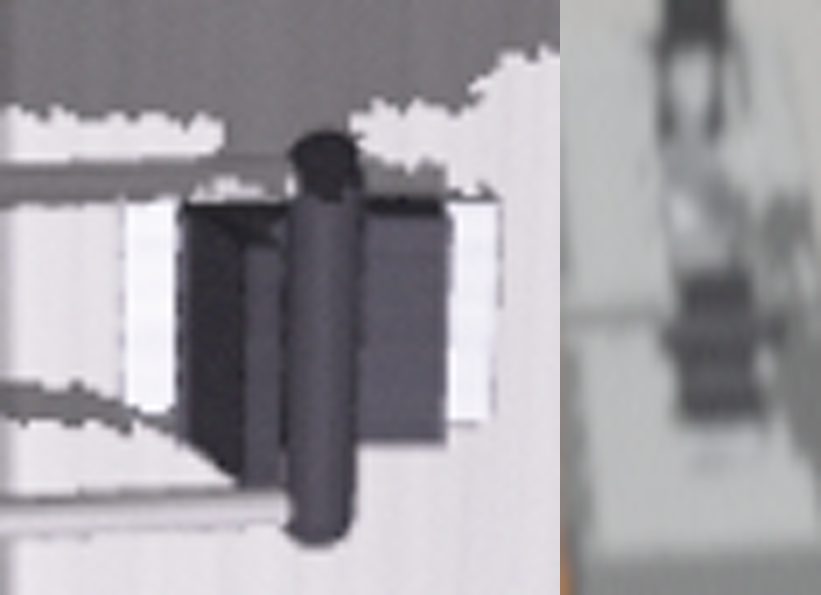

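```bash
python3 -m handwheel '[[0,0,0,0,0],[0,0,0,0,0]]'; python3 -m handwheel '[[0,0,0,0,0],[0,0,0,0,0]]'
```

```text
time_s: 10.58
eef_pos: [441.5, 123.0, 187.7]
tool_rot: [-0.192, 0.981, -0.0, -0.0]
ft_force: [-0.1, 0.7, 0.5]
width: 0.2
time_s: 10.75
eef_pos: [441.4, 123.4, 187.7]
tool_rot: [-0.192, 0.981, 0.0, -0.0]
ft_force: [0.1, 0.5, 0.6]
width: 0.8
```

```bash
python3 -m handwheel '[[0,0,-3,0,0],[0,0,-6,0,0],[0,0,-8.7,0,0],[0,0,-8.7,0,0],[0.4,-0.9,-8.7,0,0],[0.8,-1.9,-8.6,0,0],[1.1,-2.8,-8.5,0,0],[1.5,-3.7,-8.4,0,0],[1.7,-4.2,-8.3,0,0],[1.9,-4.7,-8.2,0,0],[2.1,-5.2,-8.1,0,0],[2.1,-5.2,-8.1,0,0]]' 15
python3 - <<'E'
from h import *
for n in ['side','wrist']: grab(n,n+'13.png')
def z(n,a,b,c,d,k):
    return cv2.resize(cv2.imread('pics/'+n)[b:d,a:c],None,fx=k,fy=k,interpolation=cv2.INTER_CUBIC)
cv2.imwrite('pics/z13.png',np.hstack([z('wrist13.png',200,140,450,390,2),z('side13.png',310,140,390,265,4)]))
E
```

```text
time_s: 11.75
eef_pos: [463.1, 70.9, 107.6]
tool_rot: [-0.192, 0.981, -0.0, 0.0]
ft_force: [-0.0, -0.6, 0.7]
width: 0.5
```

View pics/z13.png

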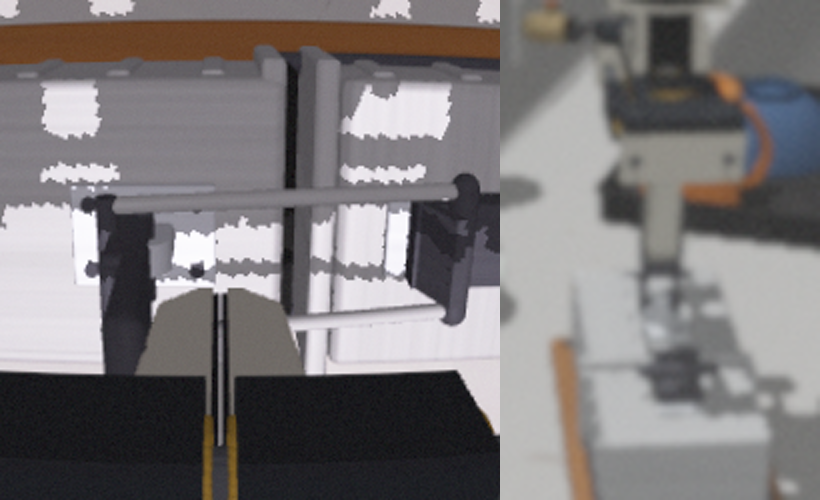

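```bash
python3 -m handwheel '[[0.25,-0.6,0.2,0,0],[0.5,-1.2,0.3,0,0],[0.8,-1.9,0.3,0,0],[1.1,-2.7,0.2,0,0],[1.4,-3.4,-0.2,0,0],[1.7,-4.1,-0.6,0,0],[1.7,-4.1,-0.6,0,0]]' 15
python3 - <<'E'
from h import *
for n in ['side','wrist']: grab(n,n+'14.png')
def z(n,a,b,c,d,k):
    return cv2.resize(cv2.imread('pics/'+n)[b:d,a:c],None,fx=k,fy=k,interpolation=cv2.INTER_CUBIC)
cv2.imwrite('pics/z14.png',np.hstack([z('wrist14.png',200,140,450,390,2),z('side14.png',310,140,390,265,4)]))
E
```

```text
time_s: 12.43
eef_pos: [478.7, 30.5, 100.2]
tool_rot: [-0.193, 0.981, 0.001, -0.001]
ft_force: [-0.2, 1.3, 1.0]
width: 0.5
```

View pics/z14.png

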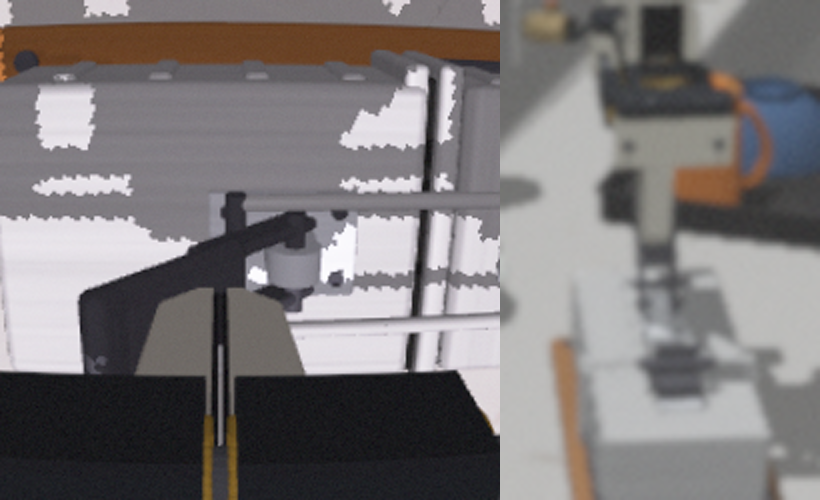

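```bash
python3 -m handwheel '[[0.2,-0.5,-0.7,0,0],[0.4,-1.0,-1.4,0,0],[0.5,-1.2,-2.0,0,0],[0.6,-1.4,-2.6,0,0],[0.6,-1.4,-3.0,0,0],[0.6,-1.4,-3.0,0,0]]' 15
python3 - <<'E'
from h import *
for n in ['side','wrist']: grab(n,n+'15.png')
def z(n,a,b,c,d,k):
    return cv2.resize(cv2.imread('pics/'+n)[b:d,a:c],None,fx=k,fy=k,interpolation=cv2.INTER_CUBIC)
cv2.imwrite('pics/z15.png',np.hstack([z('wrist15.png',200,140,450,390,2),z('side15.png',310,140,390,265,4)]))
E
```

```text
time_s: 13.03
eef_pos: [484.8, 16.9, 70.0]
tool_rot: [-0.193, 0.981, 0.0, -0.001]
ft_force: [-0.5, 0.2, 0.0]
width: 0.6
```

View pics/z15.png

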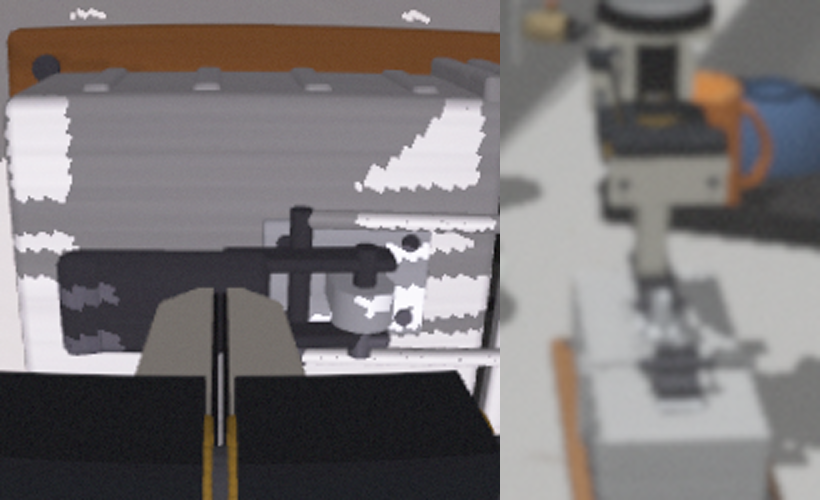

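Lever snapped flat, with no contact force. Retreat upward and check.

```bash
python3 -m handwheel '[[0,0,3,0,0],[0,0,7,0,0],[0,0,11,0,0],[-1,2,15,0,0],[-1.5,4,18,0,0],[-1.5,4,18,0,0],[-1.5,4,18,0,0],[-1.5,4,18,0,0]]'
python3 - <<'E'
from h import *
for n in ['side','wrist','top']: grab(n,n+'16.png')
def z(n,a,b,c,d,k):
    return cv2.resize(cv2.imread('pics/'+n)[b:d,a:c],None,fx=k,fy=k,interpolation=cv2.INTER_CUBIC)
cv2.imwrite('pics/z16.png',np.hstack([z('wrist16.png',190,140,450,310,2.2),z('side16.png',310,165,390,260,4)[:374]]))
E
```

```text
time_s: 13.8
eef_pos: [470.1, 57.0, 250.8]
tool_rot: [-0.193, 0.981, -0.0, -0.0]
ft_force: [-0.1, 0.2, -0.7]
width: 0.6
```

View pics/z16.png

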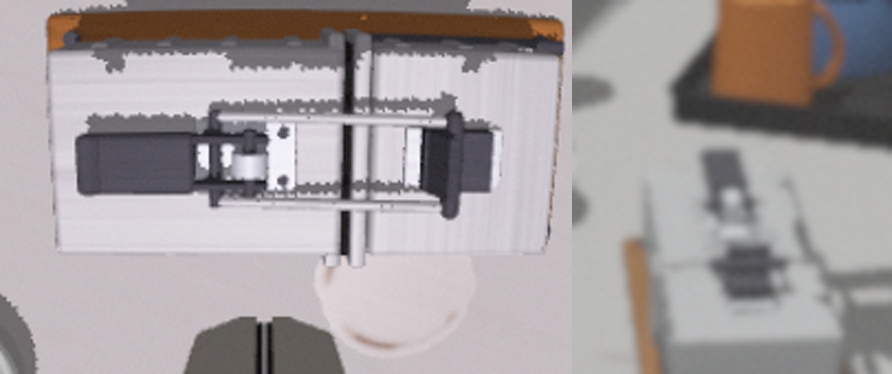

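View pics/wrist16.png

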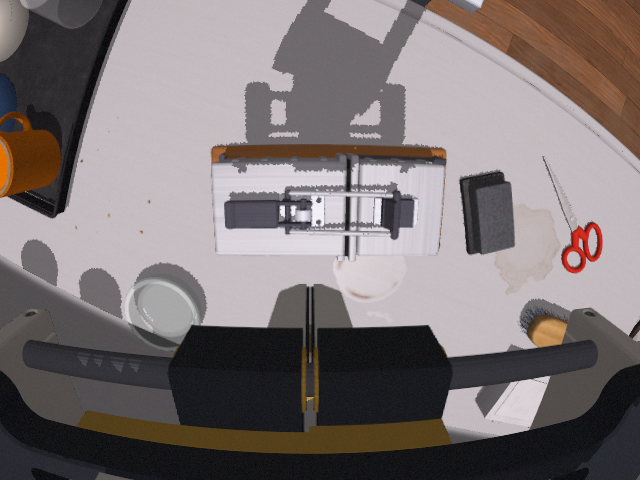

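View pics/side16.png

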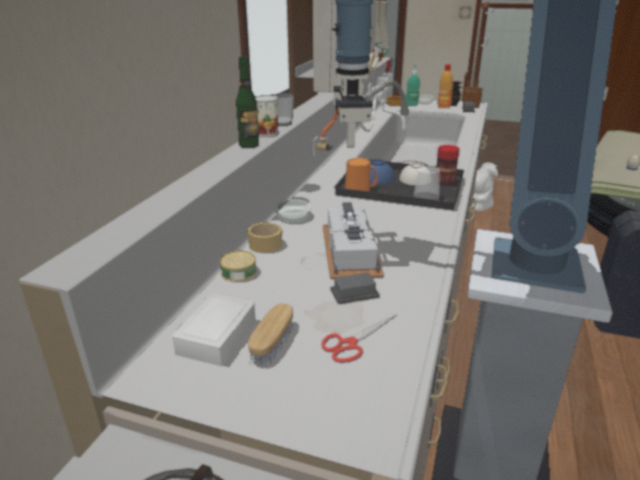

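The wrist view shows the lever lying flat at (255,213) and the bar behind the keeper at (396,213). The gap has narrowed and the kitchen things haven't moved. I'll let a second pass, confirm, and hand in.

```bash
python3 -m handwheel '[[0,0,0,0,0],[0,0,0,0,0],[0,0,0,0,0],[0,0,0,0,0],[0,0,0,0,0],[0,0,0,0,0],[0,0,0,0,0],[0,0,0,0,0]]'
python3 - <<'E'
from h import *
f=grab('wrist','wrist17.png')
a=cv2.imread('pics/wrist16.png')[140:270,200:460].astype(int);b=cv2.imread('pics/wrist17.png')[140:270,200:460].astype(int)
print('diff',abs(a-b).mean())
a=cv2.imread('pics/side0.png').astype(int);b=cv2.imread('pics/side16.png').astype(int)
d=abs(a-b).mean(2)
for n,(x,y) in dict(whet=(355,289),lunch=(215,328),brush=(272,330),shears=(345,347),fish=(238,265),tape=(265,237),dish=(294,209)).items(): print(n,d[y-15:y+15,x-18:x+18].mean().round(1))
arm.finish_job()
E
```

```text
time_s: 14.62
eef_pos: [470.4, 56.9, 251.2]
tool_rot: [-0.193, 0.981, -0.0, 0.0]
ft_force: [0.2, 0.6, -0.5]
width: 0.6
diff 8.287633136094675
whet 3.5
lunch 4.6
brush 4.2
shears 4.2
fish 4.1
tape 3.9
dish 4.3
the job is handed in; nothing more can be done
```

The latch is closed: the loop's bar is hooked behind the keeper, the lever has snapped down flat, and the sliding half is drawn in. I handed it in at about 14.7 s, with the arm clear of everything.

I gripped the bar and swung the loop over the keeper, which took the lever to about 2.2 rad. I let the bar drop behind the keeper, then pushed the handle over centre with closed fingers.

**Last checks:** The final wrist picture I viewed shows the lever flat, the bar behind the keeper and the seam gap narrower. Force on the wrist was about zero. The side view shows no change at any of the seven kitchen things beyond image noise.

**What went wrong or disagreed:**
- **Finger length:** The finger ends sat roughly 20–26 mm higher than the reported TCP. The first attempt to grip the bar closed above it and missed.
- **Hard press on the lever:** On the first push the fingers landed on the lever's tip and pressed down. The wrist read about 64 N: below the 120 N wrist limit, and it was the fingertips that pressed. I backed off, confirmed the bar was still behind the keeper, and pushed again lower down.
- **Stillness check:** I compared wrist pictures about 0.8 s apart and got a mean difference of 8 grey levels around the latch. That is higher than the 4 or so seen at the kitchen things. I put it down to noise and slight arm settling but did not view that last picture.

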